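# Unlatch the shop chest and hang up the ear defenders

## Robot

A 7-joint arm with a two-finger parallel gripper is mounted at the origin on the work surface. World frame = base frame: x ahead of the robot, y to its left, z up, the work surface at z = 0. Lengths are in m, angles in rad, forces in N, time in s.
With the tool pointing down it reaches from about 0.425 to 0.875 m from the base axis. Payload 4.7 kg.
Tool frame: the origin (TCP) lies midway between the tips of the shut fingers; the grasp point (between the pads) lies 19 mm behind it; x points along the fingers, y is the direction in which the jaws open and shut, and the axes are right-handed (so a half turn about x gives the same grasp; the last joint's range is limited). The gripper opens to 87 mm and grips with 3 to 60 N. Pads are 19 mm wide; open, the fingers measure 117 mm over their backs; the gripper's body (75 mm by 190 mm) begins 51 mm behind the grasp point.
Start: joints at [-1.3, 0.321, -0.07, 1.45, 0.023, 1.371, -0.057], TCP at [0.165, 0.629, 0.223] pointing down, gripper open.
Joint ranges: [-2.86, 2.86], [-0.3, 2.09], [-1.38, 1.24], [0.06, 2.45], [-1.56, 4.7], [0.09, 2.05], [-2.69, 2.69]. Speed limits (rad/s): [2.57, 2.57, 3.14, 3.14, 3.14, 3.14, 3.14].

## Interface

Orientations are given as a rotation vector (axis times angle).
In Python, from bench import ctrl gives the robot as it stands. The module is installed in compiled form; this text tells all that it offers.
- The arm moves only by the tool servo_tool, never from a script. Its arguments are lists of equal length, an entry for each row: "dp": the shift along the tool's x, y, z in units of 25 mm (1.0 is 25 mm), a list of three; "yaw": the turn about the tool's x in units of 6 degrees (1.0 is 6 degrees). A call has exactly 5 rows; each row shifts and turns the commanded pose from where the row before left it, along the tool's axes as they then stand; what a row does not reach is not made up. A row lasts 1/10 s, in which the tool goes at most 50 mm and 8.59 degrees, less where a joint would pass 70% of its speed; a pose out of reach is approached as far as the arm can. A call is refused whole if a number of a shift passes 1 or a number of a turn 1, either way. A call with a gripper value outside its range is refused whole. "fingers" is the opening, from 0 (shut) to 1 (fully open), set as the call begins (left out, the last holds). The fingers move at their own pace and stop on an object; "grip_force" is the grip in N (left out, the last holds). Time passes only in rows, so rows that do not move let the fingers close, or fill a call up. It gives the time, the measured TCP pose, the force and the opening at its end, in the units of the state.
- ctrl.get_state(): the state, without advancing time (a new reading comes with each control period).
- ctrl.get_image(name): name is "scene" or "top" or "wrist"; returns (picture, depth): 420x560x3 uint8, red, green, blue; 420x560 float32, m along the optical axis (not along the pixel's ray), 0 where there is no reading.
- ctrl.camera_info(name): a dict with "fx", "fy", "cx", "cy" (pixels), "distortion" ([k1, k2, p1, p2, k3] as OpenCV has them; the pictures are not rectified), "extrinsics" (4x4, takes a point from world to camera coordinates); the wrist camera has in their place "hand_eye" (4x4, takes a point from camera to tool coordinates, whose origin is the TCP and whose axes are the tool frame's). Camera axes: x right, y down, z forward; pixel columns grow to the right and rows downward; lengths in m; the calibration is good to about 2 mm. A picture is of the moment at which its call begins: read the wrist's pose just before it. camera_info takes no time and is no camera call.
- ctrl.close_job(): hands the job in, once; it reports no verdict.
Trained networks look in the newest picture that a camera, given by its name, has taken for a name from the list of things; names that differ only in an ending like _2 or _b are one class to them, and where a whole thing is asked for, a point or a joint stands for the part that bears it (a point fixed in the world has none). Each returns a list of dicts, best first, with "score" (0 to 1); they miss things now and then, are a little off and sometimes report something else, mostly with a low value. They report only what shows in the picture. A call takes as long as a camera call.
- ctrl.search_frame(camera, label): "extent" ([left, top, right, bottom] in pixels, round what is visible of it).
- ctrl.cut_out(camera, label): "region" (420x560 bool, what is visible of it) and "extent" ([left, top, right, bottom] in pixels, round what is visible of it).
The state is a dict: "time": time; "joint_positions": joint angles; "qd": joint speeds; "joint_torque": joint torques, N m; "position": TCP position; "tool_rot": TCP orientation; "ft_force": force on the tool from outside, world axes, zero at the start; "torque": the same for the moment, N m; "grip_width": opening from 0.0 (shut) to 1.0 (fully open).
Only numpy, scipy, OpenCV 4.12 (cv2) and the standard library are available. Lean on these libraries where they do the work, as an engineer would, in place of code of your own. Each camera call takes 0.05 s, during which the arm holds its last target.

## Task

Get the ear defenders ready for the drilling work: swing the hasp of the small green-lidded chest off its staple and up until its strap sticks straight out from the lid or beyond, raise the lid until it stands about upright by itself, then lift the ear defenders out and hang them by their headband over the middle part of the aluminium rail, one cup on each side of the bar. Leave the lid open and the hasp swung clear, and do not disturb the mallet, the chisel or the glue bottle.

Things in the scene. Friction and masses are not known exactly. Their poses are not given: they have to be found in the camera images.
- chest: Plywood chest fixed to the bench, outside 180 (x) x 260 (y) x 150 mm high without the lid, walls and floor 10 mm thick. Origin: centre of its underside. Its front is its -x side; the lid is hinged at its rear (+x), z up. It stands left or right of the bench's middle. A brass staple (U of 6 mm bar) sticks 20 mm out of the front at y = -65 mm, 25 to 40 mm below the rim.
- lid (a joint): Lid angle in rad: 0 shut, 1.57 upright, stop at 1.75. Green board 11 mm thick over the whole chest, 0.4 kg, turning about the chest's y axis at its rear rim. The hinge is stiff: it stays where it is left; lifting at the grip takes about 6 N. While the hasp is on the staple the lid is locked.
- lid_hinge (a point): Point on the lid's hinge line, 90 mm behind the chest's centre, at rim height (150 mm above the bench).
- lid_handle (a point): Centre of the lid's grip: a pale wooden sleeve, 20 mm in diameter, 50 mm long along the chest's y, flat ends, turning freely on its spindle, on two flat steel feet (12 mm either side of its middle). Its axis lies 46 mm above the rim (35 mm above the lid's top), 155 mm in front of the hinge line, its middle at y = +55 mm of the chest. Moves with the lid.
- hasp (a joint): Hasp angle in rad relative to the lid: about 0 to 0.1 hanging flat against the chest's front over the staple; it grows as the free end swings out and up (1.57: strap sticks straight out in line with the lid, 3.1: stop). Light stiff hinge (0.07 N m, about 1 N at the grip bar): it stays where it is left. Clear of the staple from about 0.6.
- hasp_hinge (a point): Middle of the hasp's hinge line, on the lid's front edge at the lid's underside, 96 mm in front of the chest's centre, at y = -65 mm of the chest. The line runs along the chest's y; axes turn with the hasp. The steel strap is 40 mm wide, 4 mm thick and reaches 62 mm from the line, with a slot for the staple.
- hasp_bar (a point): Centre of the hasp's red grip bar: a sleeve 16 mm in diameter, 40 mm long along y, flat ends, turning freely on its spindle, so it can be held firmly while the hasp swings. A steel stem (12 x 6 mm) carries it squarely out from the strap's free end. With the hasp at 0 it lies 40 mm in front of the hinge line and 58 mm below it, 92 mm above the bench.
- earmuffs: Ear defenders, 0.22 kg, loose, standing in the chest, orange cups down, hoop roughly along the chest's y. 150 mm wide (y), 64 mm (x), 137 mm high. Origin: centre of the underside between the cups; z up, y from cup to cup. On top a flat rigid black pad, 30 mm wide (x), 64 mm long (y), 16 mm thick, its top 137 mm above the origin (3 mm below the shut lid). Gap between cups 72 mm.
- earmuffs_pad (a point): Centre of the pad's underside, 121 mm above the ear defenders' origin: the spot that rests on the rail.
- rail: Hanging rail fixed to the bench on the other side from the chest: an aluminium bar 14 mm in diameter along its x axis, 200 mm between two upright posts (16 mm in diameter) on a wooden foot 250 x 70 x 12 mm. Origin: centre of the foot's underside.
- rail_top (a point): Middle of the bar's upper edge, 165 mm above the bench; x along the bar, z up.
- mallet: Bystander: mallet lying flat, black head 60 x 100 x 60 mm, pale handle 200 mm. Origin: under the head's centre, handle towards its x.
- chisel: Bystander: wood chisel lying flat across the bench between robot and chest, 245 mm long, 26 mm high. Origin: under the joint of handle and blade; blade towards its x.
- glue: Bystander: white glue bottle, 64 mm in diameter, 170 mm high. Origin: centre of its underside.

How it is judged:
On the way, in this order (a step that is already met when the one before it is completed fails the run):
1. the hasp is swung up clear of the staple (above 1.3 rad) with the lid still shut (below 0.1 rad) (value of joint hasp above 1.3 rad and value of joint lid below 0.1 rad), for 0.2 s.
2. the lid is raised (above 1.2 rad) with the ear defenders still inside (value of joint lid above 1.2 rad and distance between earmuffs and chest below 0.12 m), for 0.2 s.
At the end, for the whole second after the job is handed in: Lid open above 1.2 rad, hasp above 1.2 rad, and the ear defenders hang at rest on the rail: the pad's underside within 20 mm of the bar's upper edge in height, 35 mm across and 75 mm along the bar from its middle, tilted less than 0.4 rad, hoop square to the bar within 0.5 rad (value of joint each of hasp, lid above 1.2 rad and x of earmuffs_pad in the frame of rail_top between -0.075 and 0.075 m and y of earmuffs_pad in the frame of rail_top between -0.035 and 0.035 m and z of earmuffs_pad in the frame of rail_top between -0.02 and 0.02 m and angle between earmuffs's own z axis and vertical below 0.4 rad and angle between the x axis of earmuffs and the x axis of rail, either way round below 0.5 rad and linear speed of earmuffs below 0.03 m/s); the robot touches nothing.
It fails at once if mallet moved more than 40 mm (distance of mallet from where it was at the start of the episode above 0.04 m).
It fails at once if chisel moved more than 40 mm (distance of chisel from where it was at the start of the episode above 0.04 m).
It fails at once if glue moved more than 40 mm (distance of glue from where it was at the start of the episode above 0.04 m).
It fails at once if lid forced up with the hasp still on the staple (value of joint hasp below 0.4 rad and value of joint lid between 0.12 and 0.6 rad).
It also fails if it takes over 67 s, if anything falls off the work surface, if the arm or the gripper's body presses on something with over 40 N, if the wrist force passes 120 N, or if a joint passes its speed limit or range.

## Working session

There is one attempt and no reset: what is moved stays moved. The work goes in short steps, Python scripts to look and compute and a tool call to move; the robot and the scene stay as the last step left them, time stands still between calls to the robot, and variables do not carry over. Pictures are saved under pics/ and viewed, and the job is handed in when it is done.

Besides the shell and the picture viewer there is one more tool, called after ">>>" by a JSON object that holds its "op" and its "data", one argument or row to a line. servo_tool: Moves the arm, as the interface text tells. Its arguments: {"type":"object","properties":{"dp":{"type":"array","items":{"type":"array","items":{"type":"number"}}},"yaw":{"type":"array","items":{"type":"number"}},"fingers":{"type":"number"},"grip_force":{"type":"number"}},"required":["dp","yaw"]}

```bash
mkdir -p pics; ls; cat > h.py <<'E'
import numpy as np, cv2
from bench import ctrl
from scipy.spatial.transform import Rotation as R
def cam(name,st=None):
    i=ctrl.camera_info(name)
    K=np.array([[i['fx'],0,i['cx']],[0,i['fy'],i['cy']],[0,0,1.]]);D=np.array(i['distortion'],float)
    if 'extrinsics' in i: E=np.linalg.inv(np.array(i['extrinsics']))
    else:
        T=np.eye(4);T[:3,:3]=R.from_rotvec(st['tool_rot']).as_matrix();T[:3,3]=st['position']
        E=T@np.array(i['hand_eye'])
    return K,D,E  # E cam->world
def shot(name,fn=None):
    st=ctrl.get_state(); im,d=ctrl.get_image(name)
    if fn: cv2.imwrite('pics/'+fn,im[:,:,::-1])
    return im,d,cam(name,st)
def cloud(d,c):
    K,D,E=c
    v,u=np.mgrid[0:420,0:560]
    p=cv2.undistortPoints(np.stack([u,v],-1).reshape(-1,1,2).astype(np.float64),K,D).reshape(420,560,2)
    P=np.concatenate([p,np.ones((420,560,1))],-1)*d[...,None]
    W=P@E[:3,:3].T+E[:3,3]
    W[d<=0]=np.nan
    return W
def proj(W,c):
    K,D,E=c;Ei=np.linalg.inv(E)
    return cv2.projectPoints(np.asarray(W,float).reshape(-1,3),cv2.Rodrigues(Ei[:3,:3])[0],Ei[:3,3],K,D)[0].reshape(-1,2)
def pst():
    s=ctrl.get_state()
    print('t',round(s['time'],2),'p',np.round(s['position'],4),'\nR',np.round(R.from_rotvec(s['tool_rot']).as_matrix(),3).tolist(),'q',np.round(s['joint_positions'],2),'f',np.round(s['ft_force'],1),'g',round(s['grip_width'],3))
E
python3 - <<'E'
from h import *
pst()
for n in('scene','top'):
    im,d,c=shot(n,n+'1.png'); np.savez('/tmp/'+n,im=im,d=d)
    print(n,np.round(c[2],3).tolist())
    W=cloud(d,c); np.save('/tmp/W'+n,W)
for l in('chest','lid_handle','hasp_bar','rail','chisel','mallet','glue'):
    r=ctrl.cut_out('top',l)
    for q in r[:2]:
        m=q['region'];w=np.load('/tmp/Wtop.npy')[m]
        print(l,round(q['score'],2),np.round(q['extent']),np.round(np.nanmedian(w,0),3))
pst()
E
```

```text
pics
t 0.0 p [0.165  0.6281 0.2215] 
R [[-0.0, 0.254, 0.967], [-0.002, 0.967, -0.254], [-1.0, -0.002, 0.0]] q [-1.3   0.32 -0.07  1.45  0.02  1.37 -0.06] f [-0.6 -0.1 -0.6] g 1.0
scene [[-0.559, 0.718, -0.414, 1.055], [0.829, 0.48, -0.287, 0.368], [-0.007, -0.504, -0.864, 1.113], [0.0, 0.0, 0.0, 1.0]]
top [[0.026, -0.993, 0.119, 0.479], [-1.0, -0.027, -0.0, 0.071], [0.003, -0.119, -0.993, 0.96], [0.0, 0.0, 0.0, 1.0]]
chest 0.85 [169. 164. 309. 287.] [0.564 0.158 0.161]
chest 0.51 [168. 157. 306. 287.] [0.565 0.159 0.161]
lid_handle 0.62 [170. 161. 305. 284.] [0.565 0.158 0.161]
hasp_bar 0.8 [250. 263. 266. 286.] [0.434 0.116 0.101]
rail 0.68 [365. 163. 411. 273.] [ 0.573 -0.178  0.013]
chisel 0.68 [239. 297. 335. 310.] [0.366 0.036 0.022]
glue 0.96 [133. 158. 173. 193.] [0.656 0.361 0.112]
t 0.45 p [0.1651 0.6286 0.2225] 
R [[0.0, 0.254, 0.967], [-0.0, 0.967, -0.254], [-1.0, -0.0, 0.0]] q [-1.3   0.32 -0.07  1.45  0.02  1.37 -0.06] f [-0.4  0.8  0.2] g 0.999
```

View pics/top1.png

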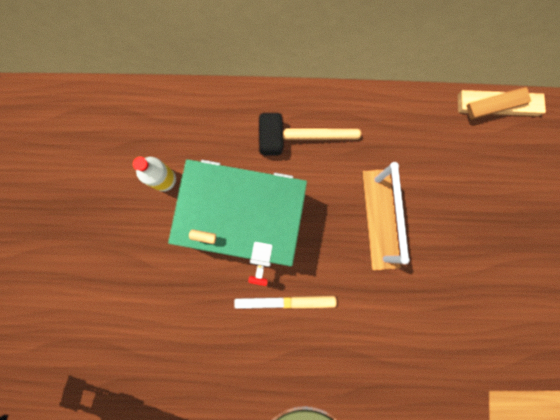

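View pics/scene1.png

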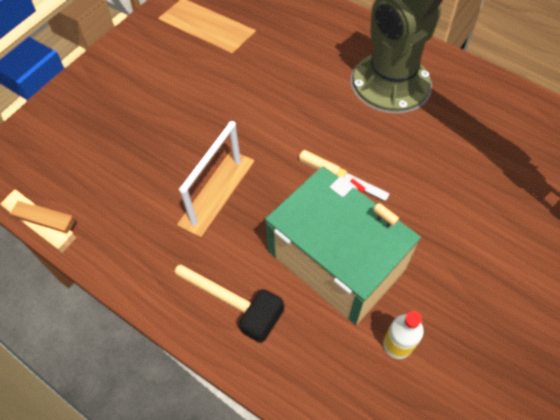

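Top view: chest (green lid) around pixels 170–305 × 160–265, hasp bar red at (258,281), grip at (202,237), rail on the right at (400,213), chisel just in front at (285,302). Now fit the poses.

```bash
python3 - <<'E'
from h import *
z=np.load('/tmp/top.npz');W=np.load('/tmp/Wtop.npy');im=z['im'].astype(int)
r,g,b=im[...,0],im[...,1],im[...,2]
m=(g>r+30)&(g>b+10)&(abs(W[...,2]-.161)<.012)
P=W[m];print(m.sum(),np.median(P,0))
rect=cv2.minAreaRect((P[:,:2]*1000).astype(np.float32));print(rect)
# rail
m=(W[...,2]>.145)&(W[...,2]<.185)&(W[...,1]<-.1)&(W[...,0]<.8)
P=W[m];print('rail',len(P),P.min(0),P.max(0),np.median(P,0))
v=np.linalg.svd(P[:,:2]-P[:,:2].mean(0),full_matrices=False)[2][0];print(v,P.mean(0))
# foot
m=(W[...,2]>.006)&(W[...,2]<.02)&(W[...,1]<-.1)&(W[...,1]>-.3)&(abs(W[...,0]-.57)<.16)
m[:, :340]=0
P=W[m];rect2=cv2.minAreaRect((P[:,:2]*1000).astype(np.float32));print('foot',rect2)
Ws=np.load('/tmp/Wscene.npy');
for n,W_,i in(('top',W,im),('scene',Ws,np.load('/tmp/scene.npz')['im'].astype(int))):
    r,g,b=i[...,0],i[...,1],i[...,2]
    m=(r>130)&(g<60)&(b<60)&(abs(W_[...,0]-.43)<.08)&(abs(W_[...,1]-.12)<.1)&(W_[...,2]>.06)
    P=W_[m];print(n,'red',len(P),np.median(P,0),P.min(0),P.max(0))
    m=(W_[...,2]>.185)&(W_[...,2]<.22)&(abs(W_[...,0]-.5)<.1)&(abs(W_[...,1]-.2)<.1)
    P=W_[m];print(n,'grip',len(P),np.median(P,0),P.min(0),P.max(0))
E
```

```text
10046 [0.57175534 0.16153539 0.16057587]
((568.5225830078125, 162.33815002441406), (262.864501953125, 183.83462524414062), 81.2763671875)
rail 716 [ 0.4692989  -0.19787287  0.14504753] [ 0.68495615 -0.16168895  0.16794283] [ 0.5721396  -0.17912706  0.16339536]
[-0.99470798 -0.10274259] [ 0.57347672 -0.1789369   0.16266328]
foot ((554.1161499023438, -182.67752075195312), (297.264404296875, 74.9896011352539), 7.089427947998047)
top red 76 [0.42090665 0.1162053  0.09987218] [0.41237362 0.09968488 0.09430695] [0.43147159 0.13731182 0.10330749]
top grip 260 [0.51237773 0.2237933  0.20300087] [0.49974279 0.19997147 0.18799695] [0.52467946 0.24978124 0.20779853]
scene red 10 [0.42944972 0.13387322 0.0996884 ] [0.4239345  0.12731843 0.09191948] [0.4318817  0.13622681 0.10623482]
scene grip 267 [0.51671998 0.22642695 0.20423681] [0.50059252 0.19936788 0.18537739] [0.52582102 0.25179761 0.21058333]
```

Fits agree: chest centre (0.5685, 0.162), yaw −8.7°; predicted hasp bar and grip are within 3 mm of what's seen. I'll grip both sleeves on their flat ends (jaws along chest y). I start by aligning the yaw and heading above the hasp bar.

>>> {"op": "servo_tool", "data": {
  "dp": [
    [0,0,0],
    [0,0,1],
    [0,-1,1],
    [0,-1,1],
    [0,-1,1]
  ],
  "yaw": [-1,0,0,0,0]
}}

```text
time: 0.95
position: [0.2534, 0.5384, 0.2225]
tool_rot: [0.119, 1.567, -0.119]
ft_force: [1.1, 0.1, -0.7]
grip_width: 1.001
```

>>> {"op": "servo_tool", "data": {
  "dp": [
    [0,-1,1],
    [0,-1,1],
    [0,-1,1],
    [0,-1,1],
    [0,-1,1]
  ],
  "yaw": [0,0,0,0,0]
}}

```text
time: 1.45
position: [0.358, 0.3957, 0.2228]
tool_rot: [0.12, 1.567, -0.119]
ft_force: [0.8, 0.6, 0.4]
grip_width: 0.997
```

>>> {"op": "servo_tool", "data": {
  "dp": [
    [0,-1,1],
    [0,-1,1],
    [0,-1,1],
    [0,-1,1],
    [0,-1,0]
  ],
  "yaw": [0,0,0,0,0]
}}

```text
time: 1.95
position: [0.44, 0.2555, 0.2228]
tool_rot: [0.122, 1.565, -0.123]
ft_force: [0.0, 0.2, 0.4]
grip_width: 1.003
```

>>> {"op": "servo_tool", "data": {
  "dp": [
    [0,-1,0],
    [0,-1,0],
    [0,-1,0],
    [0,-1,0],
    [0,-1,0]
  ],
  "yaw": [0,0,0,0,0]
}}

```text
time: 2.45
position: [0.418, 0.1337, 0.2228]
tool_rot: [0.12, 1.567, -0.119]
ft_force: [0.8, -0.5, -0.6]
grip_width: 0.996
```

```bash
cat >> h.py <<'E'
O=np.array([.5685,.1623,0]);A=np.deg2rad(-8.72)
CX=np.array([np.cos(A),np.sin(A),0]);CY=np.array([-np.sin(A),np.cos(A),0])
def ch(x,y,z): return O+x*CX+y*CY+np.array([0,0,z])
def loc(p): d=np.asarray(p)-O; return np.array([d@CX,d@CY,d[2]])
def go(t):  # units in tool axes to move TCP to world t
    s=ctrl.get_state();M=R.from_rotvec(s['tool_rot']).as_matrix()
    return np.round(M.T@(np.asarray(t)-s['position'])/.025,2)
E
python3 - <<'E'
from h import *
pst()
s=ctrl.get_state();print(loc(s['position']))
print('wr')
im,d,c=shot('wrist','w1.png');W=cloud(d,c);i=im.astype(int)
m=(i[...,0]>110)&(i[...,1]<60)&(i[...,2]<60)
P=W[m];P=P[np.isfinite(P[:,0])];print(len(P));
for p in(np.median(P,0),P.min(0),P.max(0)):print(p,loc(p))
print(proj([ch(-.136,-.065,.092)],c))
E
```

```text
t 2.45 p [0.418  0.1337 0.2228] 
R [[0.001, 0.152, 0.988], [0.001, 0.988, -0.152], [-1.0, 0.001, 0.0]] q [-0.71 -0.15  0.31  1.95  0.05  1.33  1.  ] f [ 0.8 -0.5 -0.6] g 0.996
[-0.14438749 -0.05112163  0.22278433]
wr
655
[0.41802598 0.11985095 0.10245611] [-0.14229917 -0.06477113  0.10245611]
[0.41024503 0.08417418 0.00151657] [-0.14458138 -0.10121515  0.00151657]
[0.46095599 0.14023583 0.10531611] [-0.10295585 -0.03811344  0.10531611]
[[263.95006977 209.44496916]]
```

View pics/w1.png

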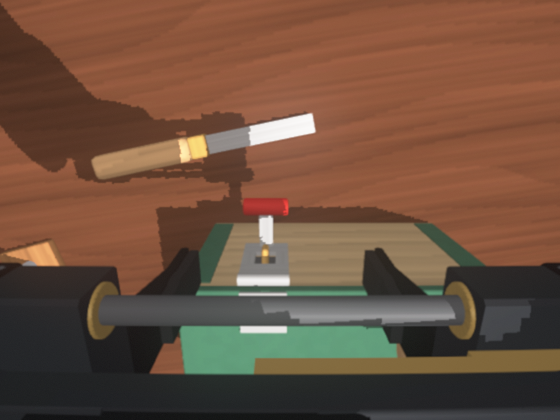

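```bash
python3 - <<'E'
from h import *
s=ctrl.get_state()
im,d,c=shot('wrist');W=cloud(d,c);i=im.astype(int)
m=(i[...,0]>110)&(i[...,1]<60)&(i[...,2]<60)&(W[...,2]>.085)
L=(W[m]-O)@np.stack([CX,CY,[0,0,1]]).T
print(len(L),np.percentile(L,[2,50,98],axis=0).round(4)); v,u=np.nonzero(m);print(u.min(),u.max(),v.min(),v.max())
E
```

```text
604 [[-0.1479 -0.0823  0.0966]
 [-0.1424 -0.0665  0.1024]
 [-0.1339 -0.0506  0.1045]]
249 291 198 214
```

Wrist view: red bar at (266,207), prediction (264,209); hasp sits at ≈0.1 rad. Go down over it.

>>> {"op": "servo_tool", "data": {
  "dp": [
    [0.8,-0.6,0],
    [1,0,0],
    [1,0,0],
    [1,0,0],
    [1,0,0]
  ],
  "yaw": [0,0,0,0,0],
  "fingers": 0.75
}}

```text
time: 3.05
position: [0.4161, 0.1207, 0.1019]
tool_rot: [0.12, 1.567, -0.118]
ft_force: [0.5, 0.3, 0.3]
grip_width: 0.756
```

>>> {"op": "servo_tool", "data": {
  "dp": [
    [0.8,0,0],
    [0,0,0],
    [0,0,0],
    [0,0,0],
    [0,0,0]
  ],
  "yaw": [0,0,0,0,0]
}}

```text
time: 3.55
position: [0.4169, 0.1204, 0.0838]
tool_rot: [0.12, 1.565, -0.118]
ft_force: [0.0, -0.5, 0.9]
grip_width: 0.747
```

>>> {"op": "servo_tool", "data": {
  "dp": [
    [0,0,0],
    [0,0,0],
    [0,0,0],
    [0,0,0],
    [0,0,0]
  ],
  "yaw": [0,0,0,0,0],
  "fingers": 0,
  "grip_force": 15
}}

```text
time: 4.05
position: [0.416, 0.1197, 0.0826]
tool_rot: [0.119, 1.567, -0.119]
ft_force: [-0.2, -0.2, 0.1]
grip_width: 0.456
```

```bash
python3 - <<'E'
from h import *
pst()
print(loc(ctrl.get_state()['position']))
shot('wrist','w2.png')
E
```

```text
t 4.05 p [0.416  0.1197 0.0826] 
R [[0.0, 0.152, 0.988], [-0.0, 0.988, -0.152], [-1.0, -0.0, 0.0]] q [-0.7  -0.03  0.35  2.14  0.01  1.03  1.07] f [-0.2 -0.2  0.1] g 0.456
[-0.14431133 -0.06520295  0.08263635]
```

View pics/w2.png

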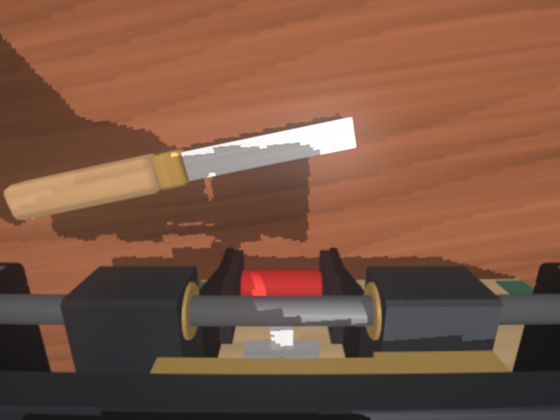

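Bar held on its ends (39.7 mm). Compute the swing increments.

```bash
python3 - <<'E'
import numpy as np
th=np.linspace(.1,2.9,21)
x=-40*np.cos(th)-58*np.sin(th);z=40*np.sin(th)-58*np.cos(th)
for i in range(20):print(round(th[i+1],2),'dp',np.round([-(z[i+1]-z[i])/25,0,(x[i+1]-x[i])/25],2), 'tot',np.round([x[i+1]-x[0],z[i+1]-z[0]],1))
E
```

```text
0.24 dp [-0.28  0.   -0.28] tot [-7.   6.9]
0.38 dp [-0.31  0.   -0.24] tot [-13.1  14.7]
0.52 dp [-0.34  0.   -0.19] tot [-17.9  23.3]
0.66 dp [-0.37  0.   -0.15] tot [-21.6  32.4]
0.8 dp [-0.38  0.   -0.09] tot [-23.9  42. ]
0.94 dp [-0.39  0.   -0.04] tot [-24.8  51.8]
1.08 dp [-0.39  0.    0.02] tot [-24.4  61.7]
1.22 dp [-0.39  0.    0.07] tot [-22.6  71.3]
1.36 dp [-0.37  0.    0.13] tot [-19.5  80.7]
1.5 dp [-0.35  0.    0.18] tot [-15.1  89.5]
1.64 dp [-0.32  0.    0.22] tot [-9.5 97.6]
1.78 dp [-0.29  0.    0.27] tot [ -2.8 104.9]
1.92 dp [-0.25  0.    0.3 ] tot [  4.8 111.1]
2.06 dp [-0.21  0.    0.34] tot [ 13.2 116.3]
2.2 dp [-0.16  0.    0.36] tot [ 22.2 120.2]
2.34 dp [-0.1   0.    0.38] tot [ 31.7 122.8]
2.48 dp [-0.05  0.    0.39] tot [ 41.5 124.1]
2.62 dp [0.   0.   0.39] tot [ 51.4 123.9]
2.76 dp [0.06 0.   0.39] tot [ 61.1 122.4]
2.9 dp [0.11 0.   0.38] tot [ 70.6 119.6]
```

>>> {"op": "servo_tool", "data": {
  "dp": [
    [-0.28,0,-0.28],
    [-0.31,0,-0.24],
    [-0.34,0,-0.19],
    [-0.37,0,-0.15],
    [-0.38,0,-0.09]
  ],
  "yaw": [0,0,0,0,0]
}}

```text
time: 4.6
position: [0.3899, 0.1236, 0.1247]
tool_rot: [0.119, 1.572, -0.119]
ft_force: [-5.3, 1.6, -2.6]
grip_width: 0.459
```

```bash
python3 - <<'E'
from h import *
pst()
print(loc(ctrl.get_state()['position']))
E
```

```text
t 4.6 p [0.3899 0.1236 0.1247] 
R [[-0.004, 0.151, 0.989], [-0.0, 0.989, -0.151], [-1.0, -0.001, -0.004]] q [-0.71 -0.14  0.32  2.14  0.05  1.13  1.01] f [-5.3  1.6 -2.6] g 0.459
[-0.17065841 -0.06531277  0.1246604 ]
```

>>> {"op": "servo_tool", "data": {
  "dp": [
    [-0.39,0,-0.02],
    [-0.39,0,0.04],
    [-0.39,0,0.08],
    [-0.37,0,0.13],
    [-0.35,0,0.18]
  ],
  "yaw": [0,0,0,0,0]
}}

```text
time: 5.1
position: [0.3969, 0.1226, 0.1719]
tool_rot: [0.118, 1.579, -0.119]
ft_force: [-16.3, 1.9, 6.3]
grip_width: 0.459
```

>>> {"op": "servo_tool", "data": {
  "dp": [
    [-0.32,0,0.22],
    [-0.29,0,0.27],
    [-0.25,0,0.3],
    [-0.21,0,0.34],
    [-0.16,0,0.36]
  ],
  "yaw": [0,0,0,0,0]
}}

```text
time: 5.6
position: [0.4399, 0.1161, 0.2064]
tool_rot: [0.12, 1.566, -0.118]
ft_force: [-3.5, -1.4, 7.2]
grip_width: 0.456
```

```bash
python3 - <<'E'
from h import *
pst()
print(loc(ctrl.get_state()['position']))
shot('scene','s2.png')
E
```

```text
t 5.6 p [0.4399 0.1161 0.2064] 
R [[0.002, 0.151, 0.988], [0.001, 0.988, -0.151], [-1.0, 0.002, 0.002]] q [-0.7  -0.11  0.36  1.95  0.04  1.29  1.07] f [-3.5 -1.4  7.2] g 0.456
[-0.12011313 -0.06514911  0.20643304]
```

View pics/s2.png

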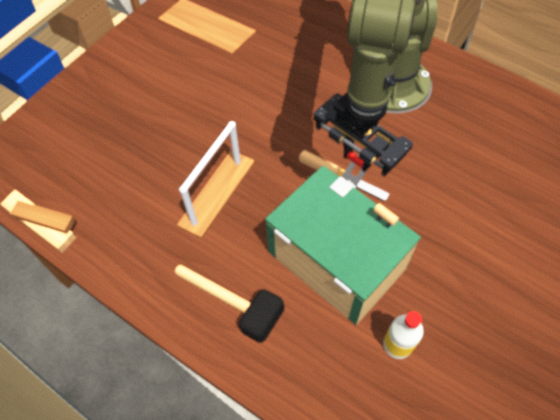

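>>> {"op": "servo_tool", "data": {
  "dp": [
    [-0.05,0,0.36],
    [0,0,0.38],
    [0.02,0,0.39],
    [0.07,0,0.38],
    [0.11,0,0.35]
  ],
  "yaw": [0,0,0,0,0]
}}

```text
time: 6.15
position: [0.4883, 0.1087, 0.2021]
tool_rot: [0.121, 1.561, -0.119]
ft_force: [-0.4, 0.2, 3.4]
grip_width: 0.458
```

>>> {"op": "servo_tool", "data": {
  "dp": [
    [0,0,0],
    [0,0,0],
    [0,0,0],
    [-1,0,0],
    [-1,0,0]
  ],
  "yaw": [0,0,0,0,0],
  "fingers": 1
}}

```text
time: 6.65
position: [0.4842, 0.1092, 0.2487]
tool_rot: [0.118, 1.57, -0.12]
ft_force: [0.8, 0.4, 0.8]
grip_width: 0.824
```

```bash
python3 - <<'E'
from h import *
pst()
print(loc(ctrl.get_state()['position']), 'to above grip', go(ch(-.066,.054,.25)))
im,d,c=shot('top','t3.png');W=cloud(d,c);i=im.astype(int)
m=(i[...,0]>110)&(i[...,1]<60)&(i[...,2]<60)&(W[...,2]>.085)&(abs(W[...,0]-.5)<.12)&(abs(W[...,1]-.12)<.1)
P=W[m];print(len(P),np.median(P,0),loc(np.median(P,0)))
E
```

```text
t 6.65 p [0.4842 0.1092 0.2487] 
R [[-0.002, 0.151, 0.989], [-0.001, 0.989, -0.151], [-1.0, -0.001, -0.002]] q [-0.68 -0.03  0.4   1.79  0.01  1.38  1.14] f [0.8 0.4 0.8] g 0.824
[-0.0752841  -0.06529583  0.24868439] to above grip [-0.06  4.77  0.37]
0 [nan nan nan] [nan nan nan]
  return _methods._mean(a, axis=axis, dtype=dtype,
  ret = um.true_divide(
```

View pics/t3.png

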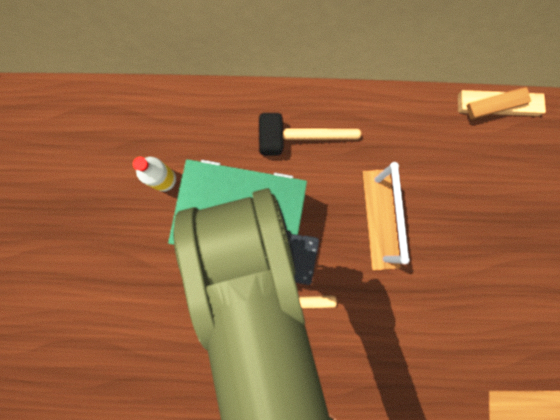

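The arm hides the chest from above; move sideways to over the lid grip and look from the wrist.

>>> {"op": "servo_tool", "data": {
  "dp": [
    [0,1,0.3],
    [0,1,0],
    [0,1,0],
    [0,1,0],
    [0,0.7,0]
  ],
  "yaw": [0,0,0,0,0]
}}

```text
time: 7.2
position: [0.5099, 0.2263, 0.2485]
tool_rot: [0.118, 1.568, -0.118]
ft_force: [-0.4, 0.0, -0.8]
grip_width: 1.001
```

```bash
python3 - <<'E'
from h import *
pst()
print(loc(ctrl.get_state()['position']))
im,d,c=shot('wrist','w4.png');W=cloud(d,c);i=im.astype(int)
print(proj([ch(-.065,.055,.196),ch(-.065,-.065,.213)],c))
for l in('lid_handle','hasp_bar'):
  for q in ctrl.search_frame('wrist',l)[:2]:print(l,q)
Ls=(W-O)@np.stack([CX,CY,[0,0,1]]).T
m=(Ls[...,2]>.18)&(Ls[...,2]<.212)&(Ls[...,1]>.02)&(Ls[...,1]<.09)&(abs(Ls[...,0]+.06)<.04)
if m.sum():print('grip',m.sum(),np.percentile(Ls[m],[2,50,98],axis=0).round(4))
m=(i[...,0]>110)&(i[...,1]<60)&(i[...,2]<60)&(Ls[...,2]>.1)
if m.sum():print('red',m.sum(),np.percentile(Ls[m],[2,50,98],axis=0).round(4))
E
```

```text
t 7.2 p [0.5099 0.2263 0.2485] 
R [[-0.001, 0.149, 0.989], [0.0, 0.989, -0.149], [-1.0, 0.0, -0.001]] q [-0.76  0.11  0.32  1.66 -0.04  1.38  0.99] f [-0.4  0.  -0.8] g 1.001
[-0.06759344  0.05440972  0.24852111]
[[279.24468902 234.80202916]
 [ 93.14689871 243.58288271]]
lid_handle {'extent': [41.8, 169.4, 383.7, 373.2], 'score': 0.88}
hasp_bar {'extent': [41.6, 151.9, 382.2, 373.4], 'score': 0.68}
hasp_bar {'extent': [50.5, 168.9, 157.9, 255.2], 'score': 0.57}
grip 2175 [[-0.0764  0.0333  0.1976]
 [-0.0698  0.0569  0.206 ]
 [-0.0584  0.0805  0.2083]]
red 1342 [[-0.0738 -0.081   0.2154]
 [-0.0689 -0.062   0.2215]
 [-0.0613 -0.0439  0.2235]]
```

View pics/w4.png

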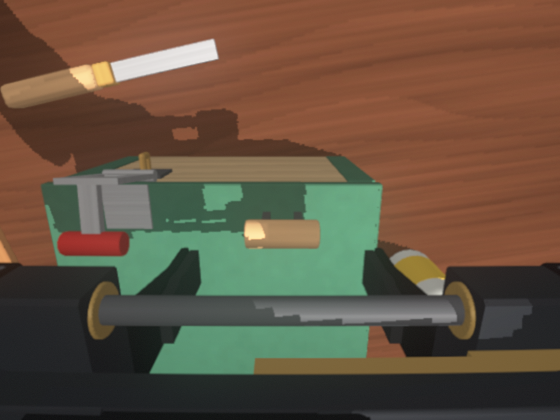

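Grip sleeve at (282,234), local (−0.067, 0.057), axis 0.196; hasp bar now over the lid at (93,243), matching ≈2.9 rad. Descend and grasp.

>>> {"op": "servo_tool", "data": {
  "dp": [
    [1,0.1,0],
    [1,0,0],
    [0.7,0,0],
    [0,0,0],
    [0,0,0]
  ],
  "yaw": [0,0,0,0,0]
}}

```text
time: 7.85
position: [0.5113, 0.2254, 0.1819]
tool_rot: [0.121, 1.567, -0.121]
ft_force: [-0.8, -0.2, 0.2]
grip_width: 1.001
```

>>> {"op": "servo_tool", "data": {
  "dp": [
    [0,0,0],
    [0,0,0],
    [0,0,0],
    [0,0,0],
    [0,0,0]
  ],
  "yaw": [0,0,0,0,0],
  "fingers": 0,
  "grip_force": 30
}}

```text
time: 8.35
position: [0.5111, 0.2268, 0.1816]
tool_rot: [0.12, 1.567, -0.119]
ft_force: [-0.0, -1.1, 0.0]
grip_width: 0.632
```

```bash
python3 - <<'E'
from h import *
pst()
print(loc(ctrl.get_state()['position']))
ph=np.linspace(0,1.52,26);r=np.hypot(155,46);a0=np.arctan2(46,-155)
x=r*np.cos(a0-ph);z=r*np.sin(a0-ph)
for i in range(25):print(round(ph[i+1],2),np.round([-(z[i+1]-z[i])/25,0,(x[i+1]-x[i])/25],2).tolist(), 'tot',np.round([x[i+1]-x[0],z[i+1]-z[0]],1))
E
```

```text
t 8.35 p [0.5111 0.2268 0.1816] 
R [[0.0, 0.151, 0.988], [0.0, 0.988, -0.151], [-1.0, 0.0, 0.0]] q [-0.76  0.15  0.32  1.75 -0.05  1.25  1.  ] f [-0.  -1.1  0. ] g 0.632
[-0.06655775  0.05501011  0.18155987]
0.06 [-0.37, 0.0, 0.12] tot [3.1 9.3]
0.12 [-0.37, 0.0, 0.15] tot [ 6.7 18.5]
0.18 [-0.36, 0.0, 0.17] tot [10.9 27.4]
0.24 [-0.34, 0.0, 0.19] tot [15.6 36. ]
0.3 [-0.33, 0.0, 0.21] tot [20.9 44.3]
0.36 [-0.32, 0.0, 0.23] tot [26.6 52.3]
0.43 [-0.3, 0.0, 0.25] tot [32.8 59.9]
0.49 [-0.29, 0.0, 0.27] tot [39.5 67.1]
0.55 [-0.27, 0.0, 0.28] tot [46.6 73.9]
0.61 [-0.25, 0.0, 0.3] tot [54.1 80.3]
0.67 [-0.24, 0.0, 0.31] tot [61.9 86.2]
0.73 [-0.22, 0.0, 0.33] tot [70.1 91.6]
0.79 [-0.2, 0.0, 0.34] tot [78.6 96.5]
0.85 [-0.18, 0.0, 0.35] tot [ 87.4 100.9]
0.91 [-0.15, 0.0, 0.36] tot [ 96.5 104.7]
0.97 [-0.13, 0.0, 0.37] tot [105.8 108. ]
1.03 [-0.11, 0.0, 0.38] tot [115.2 110.7]
1.09 [-0.09, 0.0, 0.38] tot [124.8 112.8]
1.16 [-0.06, 0.0, 0.39] tot [134.5 114.4]
1.22 [-0.04, 0.0, 0.39] tot [144.3 115.3]
1.28 [-0.01, 0.0, 0.39] tot [154.1 115.7]
1.34 [0.01, 0.0, 0.39] tot [163.9 115.4]
1.4 [0.03, 0.0, 0.39] tot [173.7 114.6]
1.46 [0.06, 0.0, 0.39] tot [183.5 113.2]
1.52 [0.08, 0.0, 0.38] tot [193.1 111.1]
```

>>> {"op": "servo_tool", "data": {
  "dp": [
    [0,0,0],
    [0,0,0],
    [0,0,0],
    [-0.37,0,0.12],
    [-0.37,0,0.15]
  ],
  "yaw": [0,0,0,0,0]
}}

```text
time: 8.85
position: [0.5171, 0.2256, 0.199]
tool_rot: [0.118, 1.569, -0.12]
ft_force: [1.7, 1.1, -7.4]
grip_width: 0.571
```

>>> {"op": "servo_tool", "data": {
  "dp": [
    [-0.36,0,0.17],
    [-0.34,0,0.19],
    [-0.33,0,0.21],
    [-0.32,0,0.23],
    [-0.3,0,0.25]
  ],
  "yaw": [0,0,0,0,0]
}}

```text
time: 9.35
position: [0.5435, 0.2216, 0.2416]
tool_rot: [0.119, 1.569, -0.12]
ft_force: [-0.6, -0.3, -7.5]
grip_width: 0.572
```

```bash
python3 - <<'E'
from h import *
pst()
print(loc(ctrl.get_state()['position'])-[-.0666,.055,.1816])
shot('scene','s5.png')
E
```

```text
t 9.35 p [0.5435 0.2216 0.2416] 
R [[-0.001, 0.151, 0.988], [-0.0, 0.988, -0.151], [-1.0, -0.0, -0.001]] q [-0.73  0.18  0.34  1.6  -0.06  1.38  1.04] f [-0.6 -0.3 -7.5] g 0.572
[ 0.03294236 -0.00020255  0.05999147]
```

View pics/s5.png

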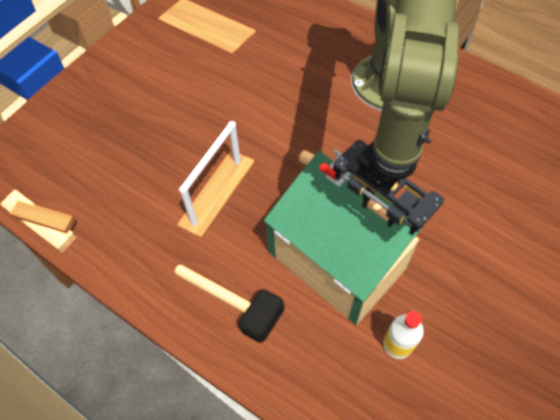

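Lid is rising (front edge lifted, bar red at (327,170) clear of the gripper); force ≈7.5 N as expected. Continue along the arc.

>>> {"op": "servo_tool", "data": {
  "dp": [
    [-0.29,0,0.27],
    [-0.27,0,0.28],
    [-0.25,0,0.3],
    [-0.24,0,0.31],
    [-0.22,0,0.33]
  ],
  "yaw": [0,0,0,0,0]
}}

```text
time: 9.9
position: [0.581, 0.2159, 0.2736]
tool_rot: [0.119, 1.568, -0.119]
ft_force: [-3.4, -0.1, -4.7]
grip_width: 0.57
```

>>> {"op": "servo_tool", "data": {
  "dp": [
    [-0.2,0,0.34],
    [-0.18,0,0.35],
    [-0.15,0,0.36],
    [-0.13,0,0.37],
    [-0.11,0,0.38]
  ],
  "yaw": [0,0,0,0,0]
}}

```text
time: 10.4
position: [0.6257, 0.209, 0.2925]
tool_rot: [0.119, 1.567, -0.119]
ft_force: [-3.6, 0.3, -4.4]
grip_width: 0.57
```

>>> {"op": "servo_tool", "data": {
  "dp": [
    [-0.09,0,0.38],
    [-0.06,0,0.39],
    [-0.04,0,0.39],
    [-0.01,0,0.39],
    [0.01,0,0.39]
  ],
  "yaw": [0,0,0,0,0]
}}

```text
time: 10.9
position: [0.6738, 0.2017, 0.297]
tool_rot: [0.119, 1.567, -0.119]
ft_force: [-4.3, -0.3, -2.9]
grip_width: 0.569
```

```bash
python3 - <<'E'
from h import *
pst()
print(loc(ctrl.get_state()['position'])-[-.0666,.055,.1816])
shot('scene','s6.png')
E
```

```text
t 10.9 p [0.6738 0.2017 0.297 ] 
R [[0.0, 0.151, 0.988], [0.0, 0.988, -0.151], [-1.0, 0.0, 0.0]] q [-0.59  0.43  0.39  1.19 -0.16  1.55  1.19] f [-4.3 -0.3 -2.9] g 0.569
[ 1.64668859e-01 -9.75037443e-05  1.15357476e-01]
```

View pics/s6.png

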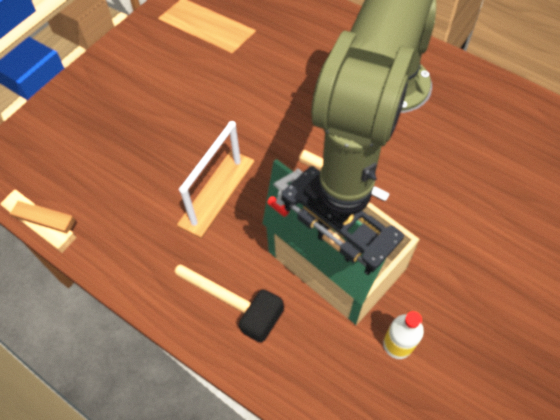

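>>> {"op": "servo_tool", "data": {
  "dp": [
    [0.03,0,0.39],
    [0.06,0,0.39],
    [0.08,0,0.38],
    [0.05,0,0.18],
    [0,0,0]
  ],
  "yaw": [0,0,0,0,0]
}}

```text
time: 11.45
position: [0.7077, 0.1965, 0.2911]
tool_rot: [0.12, 1.564, -0.12]
ft_force: [2.2, 0.1, -3.7]
grip_width: 0.568
```

>>> {"op": "servo_tool", "data": {
  "dp": [
    [0,0,0],
    [0,0,0],
    [0,0,0],
    [-0.5,0,0],
    [-1,0,0]
  ],
  "yaw": [0,0,0,0,0],
  "fingers": 1
}}

```text
time: 11.95
position: [0.705, 0.1969, 0.328]
tool_rot: [0.119, 1.571, -0.12]
ft_force: [0.6, 0.1, 0.8]
grip_width: 0.936
```

>>> {"op": "servo_tool", "data": {
  "dp": [
    [-1,0,0],
    [-1,0,0],
    [-1,0,0],
    [0,0,-0.5],
    [0,0,-1]
  ],
  "yaw": [0,0,0,0,0]
}}

```text
time: 12.45
position: [0.67, 0.2015, 0.405]
tool_rot: [0.121, 1.564, -0.121]
ft_force: [-0.4, 0.1, -0.8]
grip_width: 0.996
```

```bash
python3 - <<'E'
from h import *
pst()
print(loc(ctrl.get_state()['position']),go(ch(0.0,0,.385)))
shot('scene','s7.png')
E
```

```text
t 12.45 p [0.67   0.2015 0.405 ] 
R [[0.003, 0.153, 0.988], [-0.001, 0.988, -0.153], [-1.0, -0.0, 0.003]] q [-0.57  0.44  0.4   0.96 -0.17  1.76  1.18] f [-0.4  0.1 -0.8] g 0.996
[0.09435636 0.05414277 0.40503789] [ 0.79 -2.17 -3.77]
```

View pics/s7.png

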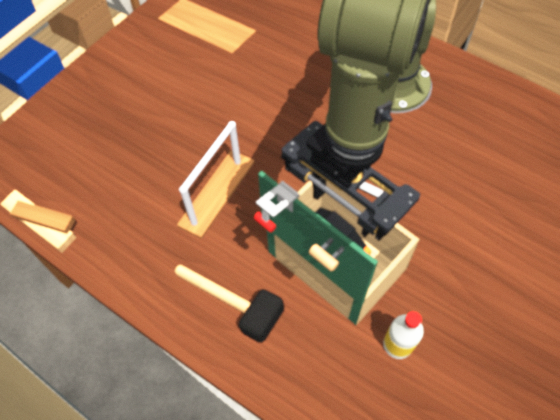

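Lid stands upright at the rear; hasp at (275,200) swung over. Move back over the chest and look in.

>>> {"op": "servo_tool", "data": {
  "dp": [
    [0,0,-1],
    [0,-0.7,-1],
    [0,-0.7,-0.5],
    [0,-0.8,0],
    [0,0,0]
  ],
  "yaw": [0,0,0,0,0]
}}

```text
time: 13.0
position: [0.5993, 0.1533, 0.406]
tool_rot: [0.123, 1.564, -0.124]
ft_force: [1.0, -0.2, 0.7]
grip_width: 0.999
```

```bash
python3 - <<'E'
from h import *
pst()
print(loc(ctrl.get_state()['position']))
im,d,c=shot('wrist','w8.png');W=cloud(d,c)
for l in('earmuffs','earmuffs_pad'):
  for q in ctrl.cut_out('wrist',l)[:2]:print(l,q['score'],np.round(q['extent']))
Ls=(W-O)@np.stack([CX,CY,[0,0,1]]).T
i=im.astype(int)
m=(i.max(-1)<80)&(abs(Ls[...,2]-.147)<.006)&(abs(Ls[...,0])<.078)&(abs(Ls[...,1])<.118)
print(m.sum(),np.percentile(Ls[m],[2,50,98],axis=0).round(4))
print(cv2.minAreaRect((Ls[m][:,:2]*1000).astype(np.float32)))
np.savez('/tmp/w8',im=im,L=Ls)
E
```

```text
t 13.0 p [0.5993 0.1533 0.406 ] 
R [[0.003, 0.157, 0.988], [-0.0, 0.988, -0.157], [-1.0, 0.0, 0.003]] q [-0.61  0.24  0.41  1.21 -0.1   1.7   1.19] f [ 1.  -0.2  0.7] g 0.999
[ 0.03175891 -0.00418545  0.40598587]
earmuffs 0.72 [224. 110. 325. 158.]
earmuffs 0.2 [177. 285. 239. 366.]Traceback (most recent call last):
  File "<stdin>", line 10, in <module>
    return _quantile_unchecked(
        a, q, axis, out, overwrite_input, method, keepdims, weights)
    return _ureduce(a,
                    func=_quantile_ureduce_func,
    ...<5 lines>...
                    overwrite_input=overwrite_input,
                    method=method)
    r = func(a, **kwargs)
    result = _quantile(arr,
                       quantiles=q,
    ...<2 lines>...
                       out=out,
                       weights=wgt)
    slices_having_nans = np.isnan(arr[-1, ...])
                                  ~~~^^^^^^^^^
IndexError: index -1 is out of bounds for axis 0 with size 0
```

View pics/w8.png

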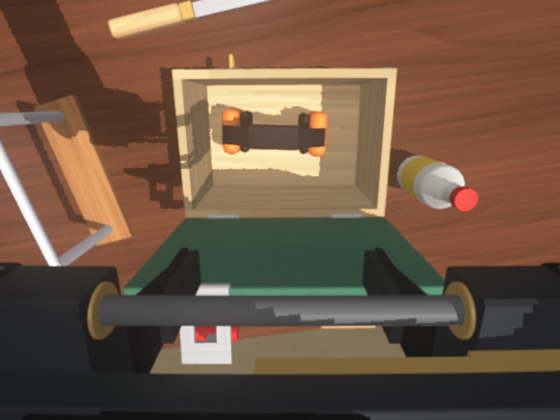

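Chest is open; muffs at (275,135), pad ≈(245–302, 122–150), hoop nearly along chest y. Measure the pad.

```bash
python3 - <<'E'
from h import *
im,d,c=shot('wrist');W=cloud(d,c);Ls=(W-O)@np.stack([CX,CY,[0,0,1]]).T
for u in range(220,332,10):print(u,im[135,u],Ls[135,u].round(3))
for v in range(105,165,5):print(v,im[v,275],Ls[v,275].round(3))
print(np.isfinite(Ls[100:160,220:330,2]).mean())
m=np.zeros((420,560),bool);m[100:170,215:335]=1
m&=(Ls[...,2]>.135)&(Ls[...,2]<.16)
if m.sum():
  print(m.sum(),np.percentile(Ls[m],[2,50,98],axis=0).round(4));print(cv2.minAreaRect((Ls[m][:,:2]*1000).astype(np.float32)))
# plane check rim
big=cv2.resize(im[90:180,180:400],None,fx=3.5,fy=3.5,interpolation=cv2.INTER_CUBIC);cv2.imwrite('pics/w8z.png',big[:,:,::-1])
E
```

```text
220 [79 58 46] [-0.015 -0.077  0.124]
230 [85 63 49] [-0.016 -0.062  0.134]
240 [88 65 53] [-0.017 -0.049  0.143]
250 [95 76 65] [-0.017 -0.036  0.149]
260 [98 78 66] [-0.017 -0.024  0.149]
270 [100  80  70] [-0.017 -0.011  0.149]
280 [100  80  70] [-0.017  0.001  0.148]
290 [102  82  72] [-0.017  0.013  0.149]
300 [92 69 58] [-0.017  0.026  0.141]
310 [90 68 57] [-0.016  0.039  0.134]
320 [98 69 55] [-0.015  0.052  0.125]
330 [171 140 105] [-0.007  0.081  0.012]
105 [248 226 170] [-0.053 -0.008  0.01 ]
110 [252 236 184] [-0.045 -0.008  0.013]
115 [227 190 141] [-0.038 -0.008  0.011]
120 [171 139 103] [-0.03  -0.008  0.011]
125 [168 137 102] [-0.022 -0.008  0.011]
130 [102  82  71] [-0.023 -0.005  0.149]
135 [100  79  69] [-0.017 -0.005  0.148]
140 [99 79 68] [-0.011 -0.005  0.148]
145 [99 79 68] [-0.005 -0.005  0.149]
150 [121  97  76] [ 0.001 -0.005  0.147]
155 [253 240 191] [ 0.026 -0.008  0.013]
160 [249 228 174] [ 0.034 -0.008  0.013]
0.9957575757575757
1766 [[-0.0278 -0.0571  0.1359]
 [-0.0136 -0.0115  0.1481]
 [ 0.0011  0.0333  0.1502]]
((-12.935395240783691, -12.926109313964844), (98.58052062988281, 30.16444206237793), 87.94923400878906)
```

View pics/w8z.png

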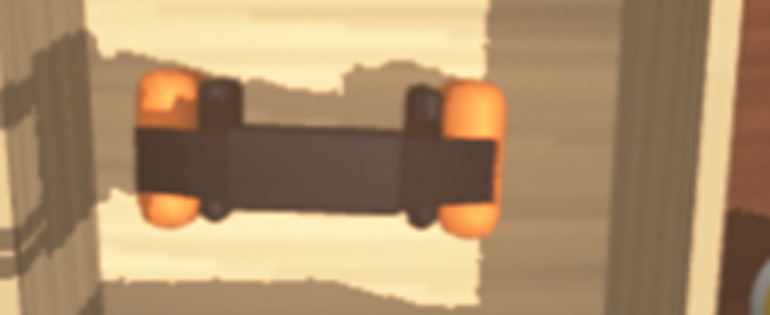

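```bash
python3 - <<'E'
from h import *
z=np.load('/tmp/w8.npz');L=z['L'];i=z['im'].astype(int)
m=np.zeros((420,560),bool);m[100:170,215:335]=1
m&=(L[...,2]>.1455)&(L[...,2]<.153)
print(m.sum(),np.percentile(L[m],[1,50,99],axis=0).round(4));print(cv2.minAreaRect((L[m][:,:2]*1000).astype(np.float32)))
m=np.zeros((420,560),bool);m[225:285,230:340]=1;m&=(i[...,1]>i[...,0]+10)
P=L[m];P=P[np.isfinite(P[:,0])];print(len(P),np.percentile(P,[1,50,99],axis=0).round(3))
a=np.polyfit(P[:,2],P[:,0],1);print('lid underside x at z .15',np.polyval(a,.15),'z.3',np.polyval(a,.3))
E
```

```text
Traceback (most recent call last):
FileNotFoundError: [Errno 2] No such file or directory: '/tmp/w8.npz'
```

>>> {"op": "servo_tool", "data": {
  "dp": [
    [0,0,-1],
    [0,0,-0.6],
    [0,0,0],
    [0,0,0],
    [0,0,0]
  ],
  "yaw": [1,1,1,1,1],
  "fingers": 0.7
}}

```text
time: 13.7
position: [0.5598, 0.1664, 0.4033]
tool_rot: [0.531, 1.505, -0.531]
ft_force: [0.6, -0.6, 0.1]
grip_width: 0.717
```

>>> {"op": "servo_tool", "data": {
  "dp": [
    [0,0,0],
    [0,0,0],
    [0,0,0],
    [0,0,0],
    [0,0,0]
  ],
  "yaw": [1,1,1,1,1]
}}

```text
time: 14.2
position: [0.5599, 0.1664, 0.4032]
tool_rot: [0.933, 1.362, -0.934]
ft_force: [-0.4, 0.5, 0.3]
grip_width: 0.699
```

>>> {"op": "servo_tool", "data": {
  "dp": [
    [0,0,0],
    [0,0,0],
    [0,0,0],
    [0,0,0],
    [0,0,0]
  ],
  "yaw": [1,1,1,1,1]
}}

```text
time: 14.7
position: [0.5599, 0.1664, 0.4032]
tool_rot: [1.322, 1.132, -1.323]
ft_force: [0.0, 0.4, -0.9]
grip_width: 0.7
```

```bash
python3 - <<'E'
from h import *
pst()
print(loc(ctrl.get_state()['position']))
im,d,c=shot('wrist','w9.png');W=cloud(d,c);Ls=(W-O)@np.stack([CX,CY,[0,0,1]]).T
m=(Ls[...,2]>.1455)&(Ls[...,2]<.153)&(abs(Ls[...,0])<.07)&(abs(Ls[...,1])<.11)
if m.sum():print(m.sum(),np.percentile(Ls[m],[1,50,99],axis=0).round(4),cv2.minAreaRect((Ls[m][:,:2]*1000).astype(np.float32)))
E
```

```text
t 14.7 p [0.5599 0.1664 0.4032] 
R [[-0.001, 0.988, -0.155], [-0.001, -0.155, -0.988], [-1.0, -0.001, 0.001]] q [-0.77  0.16  0.52  1.31 -0.08  1.69 -0.42] f [ 0.   0.4 -0.9] g 0.7
[-0.00911244  0.00274894  0.40319269]
1129 [[-0.0267 -0.0434  0.146 ]
 [-0.0124 -0.0112  0.1487]
 [ 0.0026  0.0189  0.1506]] ((-12.51587200164795, -12.004085540771484), (67.1561508178711, 29.871437072753906), 88.40192413330078)
```

View pics/w9.png

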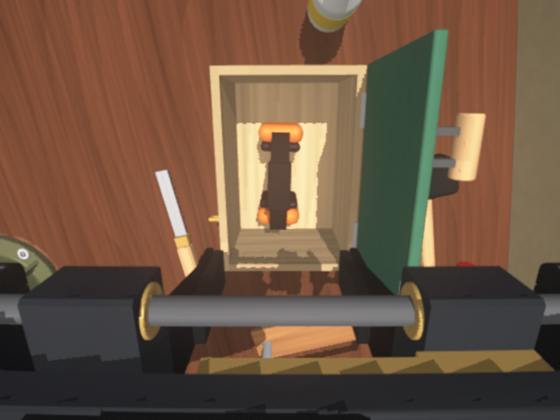

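```bash
python3 - <<'E'
from h import *
im,d,c=shot('wrist');W=cloud(d,c);L=(W-O)@np.stack([CX,CY,[0,0,1]]).T
i=im.astype(int)
m=np.zeros((420,560),bool);m[90:230,366:425]=1;m&=(i[...,1]>i[...,0]+15)
P=L[m];P=P[np.isfinite(P[:,0])];print(len(P),np.percentile(P,[1,50,99],axis=0).round(3))
a=np.polyfit(P[:,2],P[:,0],1);print('lid underside x at z .15',np.polyval(a,.15),'z.3',np.polyval(a,.3))
print(go(ch(-.0123,-.012,.135)))
E
```

```text
7477 [[ 0.087 -0.036  0.196]
 [ 0.088  0.042  0.288]
 [ 0.093  0.098  0.335]]
lid underside x at z .15 0.0879298615997596 z.3 0.08796083004815207
[10.73 -0.12  0.58]
```

Lid is vertical (underside plane at local x 0.088); gripper body edge will be at ≈0.083 — tight but clear. Descend, fingers at 0.7 (61 mm).

>>> {"op": "servo_tool", "data": {
  "dp": [
    [0,-0.14,0.58],
    [1,0,0],
    [1,0,0],
    [1,0,0],
    [1,0,0]
  ],
  "yaw": [0.3,0,0,0,0]
}}

```text
time: 15.3
position: [0.5537, 0.1503, 0.303]
tool_rot: [1.343, 1.117, -1.343]
ft_force: [1.0, 0.3, -1.0]
grip_width: 0.699
```

>>> {"op": "servo_tool", "data": {
  "dp": [
    [1,0,0],
    [1,0,0],
    [1,0,0],
    [1,0,0],
    [0,0,0]
  ],
  "yaw": [0,0,0,0,0]
}}

```text
time: 15.8
position: [0.5513, 0.1499, 0.2004]
tool_rot: [1.337, 1.119, -1.349]
ft_force: [-0.1, 0.1, -0.1]
grip_width: 0.702
```

```bash
python3 - <<'E'
from h import *
pst()
print(loc(ctrl.get_state()['position']),go(ch(-.0123,-.012,.135)))
im,d,c=shot('wrist','w10.png');W=cloud(d,c);L=(W-O)@np.stack([CX,CY,[0,0,1]]).T
m=(L[...,2]>.1455)&(L[...,2]<.153)&(abs(L[...,0])<.07)&(abs(L[...,1])<.11)
if m.sum():print(m.sum(),np.percentile(L[m],[1,50,99],axis=0).round(4),cv2.minAreaRect((L[m][:,:2]*1000).astype(np.float32)))
E
```

```text
t 15.8 p [0.5513 0.1499 0.2004] 
R [[-0.006, 0.983, -0.182], [-0.003, -0.182, -0.983], [-1.0, -0.006, 0.004]] q [-0.76  0.18  0.51  1.69 -0.09  1.3  -0.42] f [-0.1  0.1 -0.1] g 0.702
[-0.01508572 -0.01483309  0.20041743] [ 2.62  0.12 -0.13]
3772 [[-0.0273 -0.0426  0.1459]
 [-0.0125 -0.0094  0.1487]
 [ 0.0021  0.0193  0.1502]] ((-12.582852363586426, -11.500335693359375), (64.97388458251953, 29.919275283813477), 88.12384033203125)
```

View pics/w10.png

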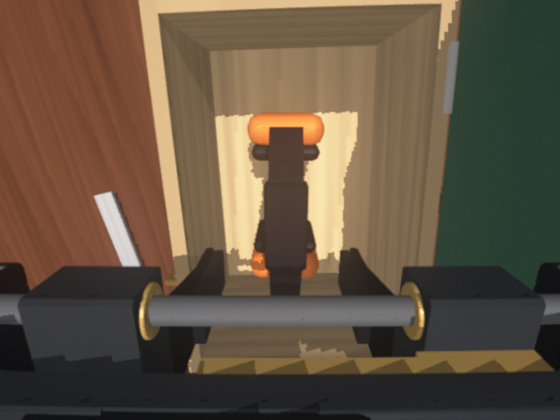

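Pad (287,222) sits between the jaws. Final 65 mm down and close.

>>> {"op": "servo_tool", "data": {
  "dp": [
    [0.6,0.12,-0.13],
    [0.7,0,0],
    [0.7,0,0],
    [0.6,0,0],
    [0,0,0]
  ],
  "yaw": [0,0,0,0,0]
}}

```text
time: 16.35
position: [0.5565, 0.1538, 0.137]
tool_rot: [1.341, 1.118, -1.345]
ft_force: [-0.4, 0.5, -0.6]
grip_width: 0.705
```

```bash
python3 - <<'E'
from h import *
pst()
print(loc(ctrl.get_state()['position']),go(ch(-.0123,-.012,.135)))
E
```

```text
t 16.35 p [0.5565 0.1538 0.137 ] 
R [[-0.003, 0.983, -0.182], [-0.001, -0.182, -0.983], [-1.0, -0.002, 0.002]] q [-0.75  0.24  0.5   1.76 -0.12  1.17 -0.4 ] f [-0.4  0.5 -0.6] g 0.705
[-0.010583   -0.01023661  0.13704022] [ 0.08 -0.07  0.07]
```

>>> {"op": "servo_tool", "data": {
  "dp": [
    [0.1,-0.06,0],
    [0,0,0],
    [0,0,0],
    [0,0,0],
    [0,0,0]
  ],
  "yaw": [0,0,0,0,0],
  "fingers": 0,
  "grip_force": 40
}}

```text
time: 16.85
position: [0.5561, 0.1545, 0.1368]
tool_rot: [1.344, 1.117, -1.342]
ft_force: [-1.4, -0.0, 2.2]
grip_width: 0.342
```

>>> {"op": "servo_tool", "data": {
  "dp": [
    [0,0,0],
    [0,0,0],
    [0,0,0],
    [-0.3,0,0],
    [-0.7,0,0]
  ],
  "yaw": [0,0,0,0,0]
}}

```text
time: 17.35
position: [0.5544, 0.1537, 0.1596]
tool_rot: [1.339, 1.118, -1.347]
ft_force: [-0.1, 1.4, -2.7]
grip_width: 0.339
```

```bash
python3 - <<'E'
from h import *
pst();shot('wrist','w11.png')
E
```

```text
t 17.35 p [0.5544 0.1537 0.1596] 
R [[-0.004, 0.983, -0.182], [-0.002, -0.182, -0.983], [-1.0, -0.003, 0.003]] q [-0.76  0.22  0.51  1.74 -0.11  1.22 -0.41] f [-0.1  1.4 -2.7] g 0.339
```

View pics/w11.png

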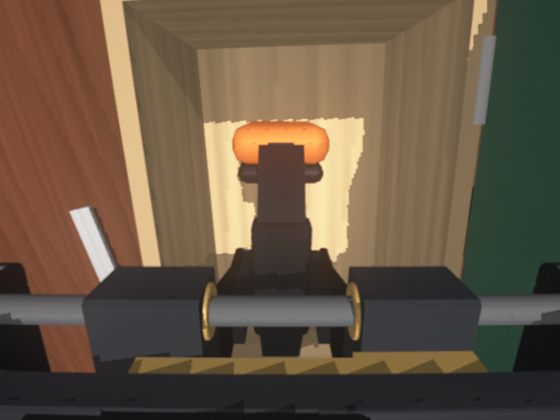

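Pad held (29.5 mm, ≈2.7 N load). Lift straight out.

>>> {"op": "servo_tool", "data": {
  "dp": [
    [-0.8,-0.1,0],
    [-1,-0.1,0],
    [-1,0,0],
    [-1,0,0],
    [-1,0,0]
  ],
  "yaw": [0,0,0,0,0]
}}

```text
time: 17.9
position: [0.5508, 0.155, 0.2818]
tool_rot: [1.343, 1.117, -1.343]
ft_force: [0.7, -0.0, -2.6]
grip_width: 0.338
```

>>> {"op": "servo_tool", "data": {
  "dp": [
    [-1,0,0],
    [-1,0,0],
    [-0.5,0,0],
    [0,0,0],
    [0,0,0]
  ],
  "yaw": [0,0,0,0,0]
}}

```text
time: 18.4
position: [0.5507, 0.1551, 0.3426]
tool_rot: [1.342, 1.117, -1.344]
ft_force: [-0.2, -0.1, -2.7]
grip_width: 0.336
```

```bash
python3 - <<'E'
from h import *
pst();shot('scene','s12.png')
# rail fit (initial top + scene pictures)
for n in('top','scene'):
    try:W=np.load('/tmp/W'+n+'.npy')
    except Exception as e: print('no');im,d,c=shot(n);W=cloud(d,c)
    m=(W[...,2]>.150)&(W[...,2]<.175)&(W[...,1]<-.14)&(W[...,1]>-.22)&(W[...,0]<.72)&(W[...,0]>.43)
    P=W[m];cc=P[:,:2].mean(0);v=np.linalg.svd(P[:,:2]-cc,full_matrices=False)[2][0];v*=np.sign(v[0]);t=(P[:,:2]-cc)@v
    mid=cc+v*(np.percentile(t,.5)+np.percentile(t,99.5))/2
    print(n,len(P),'mid',mid,'yaw',np.degrees(np.arctan2(v[1],v[0])),'len',np.ptp(t),'ztop',np.percentile(P[:,2],[50,95]))
E
```

```text
t 18.4 p [0.5507 0.1551 0.3426] 
R [[-0.001, 0.983, -0.183], [-0.001, -0.183, -0.983], [-1.0, -0.001, 0.001]] q [-0.78  0.13  0.52  1.47 -0.06  1.57 -0.45] f [-0.2 -0.1 -2.7] g 0.336
top 703 mid [ 0.5762172  -0.17874026] yaw 5.898302758455932 len 0.2163578217504872 ztop [0.16342667 0.1664088 ]
scene 578 mid [ 0.58012167 -0.17733019] yaw 5.73094606758553 len 0.21352872033042858 ztop [0.16365185 0.16738016]
```

View pics/s12.png

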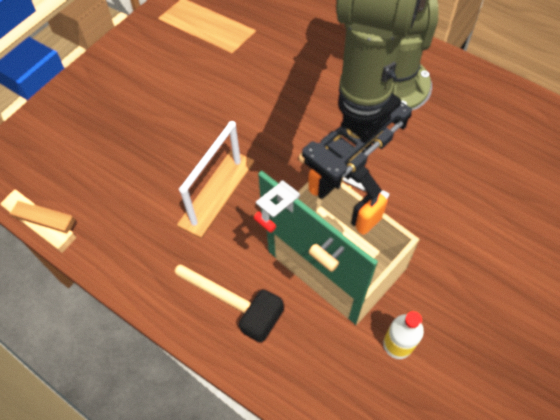

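Muffs are out, cups (318,180) and (372,212) level. Rail middle (0.578,−0.178), bar yaw 5.8°. Turn −2.7 and travel.

>>> {"op": "servo_tool", "data": {
  "dp": [
    [0,0,0],
    [0,0,0],
    [0,0,0],
    [0,-0.1,0.5],
    [0,-0.1,1]
  ],
  "yaw": [-0.9,-0.9,-0.9,0,0]
}}

```text
time: 18.95
position: [0.5488, 0.1186, 0.3421]
tool_rot: [1.133, 1.257, -1.137]
ft_force: [-0.9, -0.3, -1.9]
grip_width: 0.343
```

>>> {"op": "servo_tool", "data": {
  "dp": [
    [0,0,1],
    [0,0,1],
    [0,0,1],
    [0,0,1],
    [0,0,1]
  ],
  "yaw": [0,0,0,0,0]
}}

```text
time: 19.45
position: [0.5614, -0.0093, 0.3429]
tool_rot: [1.138, 1.254, -1.14]
ft_force: [-0.0, 0.1, -2.2]
grip_width: 0.339
```

>>> {"op": "servo_tool", "data": {
  "dp": [
    [0,0,1],
    [0,0,1],
    [0,0,1],
    [0,0,1],
    [0,0,1]
  ],
  "yaw": [0,0,0,0,0]
}}

```text
time: 19.95
position: [0.5736, -0.1334, 0.3429]
tool_rot: [1.138, 1.254, -1.139]
ft_force: [0.3, -0.5, -1.6]
grip_width: 0.336
```

>>> {"op": "servo_tool", "data": {
  "dp": [
    [0,0,0.9],
    [0,0,0.6],
    [0,0,0.3],
    [0,0,0],
    [0,0,0]
  ],
  "yaw": [0,0,0,0,0]
}}

```text
time: 20.45
position: [0.5788, -0.1754, 0.3434]
tool_rot: [1.136, 1.256, -1.136]
ft_force: [0.1, -0.2, -2.5]
grip_width: 0.34
```

```bash
python3 - <<'E'
from h import *
pst();print(go([.578,-.178,.182]))
shot('wrist','w13.png');shot('top','t13.png')
E
```

```text
t 20.45 p [ 0.5788 -0.1754  0.3434] 
R [[-0.001, 0.995, 0.099], [0.001, 0.099, -0.995], [-1.0, -0.001, -0.001]] q [-0.35  0.23  0.74  1.39 -0.16  1.58  0.47] f [ 0.1 -0.2 -2.5] g 0.34
[ 6.46 -0.04  0.11]
```

View pics/w13.png

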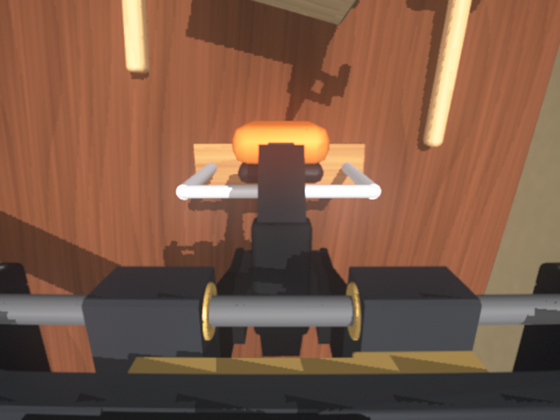

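View pics/t13.png

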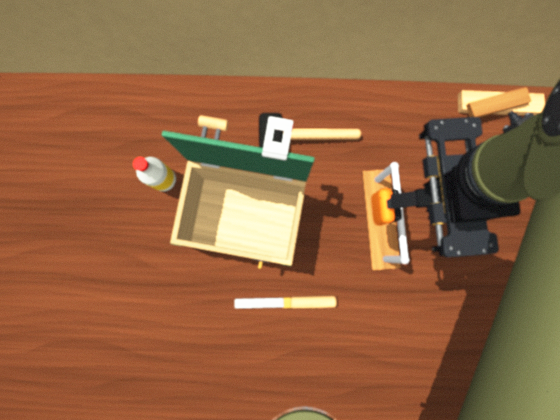

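Bar runs under the pad parallel to the gripper, cups well either side. Lower.

>>> {"op": "servo_tool", "data": {
  "dp": [
    [0.5,0,0.11],
    [1,0,0],
    [1,0,0],
    [1,0,0],
    [1,0,0]
  ],
  "yaw": [0,0,0,0,0]
}}

```text
time: 21.05
position: [0.5789, -0.1782, 0.2294]
tool_rot: [1.135, 1.256, -1.135]
ft_force: [0.8, -0.7, -1.7]
grip_width: 0.34
```

>>> {"op": "servo_tool", "data": {
  "dp": [
    [0.8,0,0],
    [0.6,0,0],
    [0.4,0,0],
    [0.2,0,0],
    [0,0,0]
  ],
  "yaw": [0,0,0,0,0]
}}

```text
time: 21.55
position: [0.5792, -0.1788, 0.181]
tool_rot: [1.136, 1.255, -1.136]
ft_force: [-0.4, -1.0, -1.6]
grip_width: 0.34
```

```bash
python3 - <<'E'
from h import *
pst();print(go([.578,-.178,.171]))
shot('wrist','w14.png');shot('scene','s14.png')
E
```

```text
t 21.55 p [ 0.5792 -0.1788  0.181 ] 
R [[-0.0, 0.995, 0.099], [0.0, 0.099, -0.995], [-1.0, -0.0, -0.0]] q [-0.34  0.3   0.72  1.64 -0.2   1.28  0.52] f [-0.4 -1.  -1.6] g 0.34
[ 0.4  -0.05 -0.04]
```

View pics/w14.png

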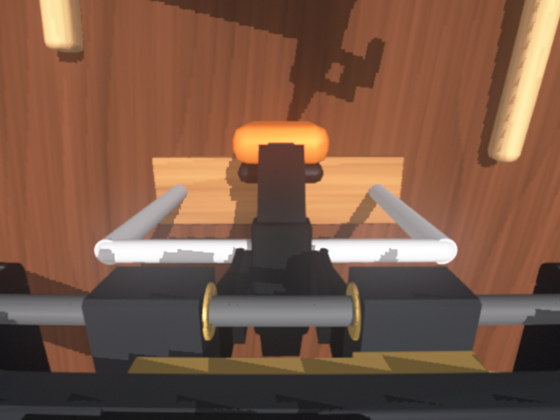

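View pics/s14.png

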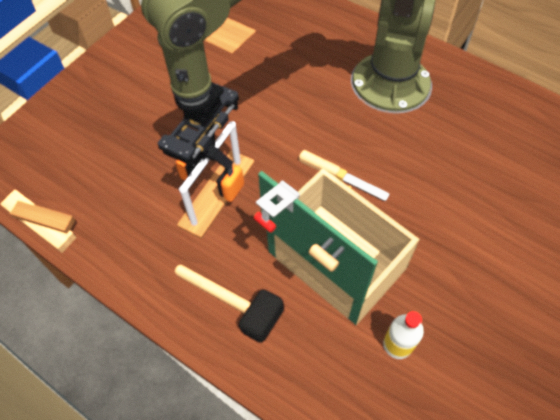

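One cup on each side of the bar (182,170)/(232,182). Last 10 mm gently.

>>> {"op": "servo_tool", "data": {
  "dp": [
    [0.1,0,0],
    [0.1,0,0],
    [0.1,0,0],
    [0.05,0,0],
    [0,0,0]
  ],
  "yaw": [0,0,0,0,0]
}}

```text
time: 22.15
position: [0.5791, -0.1788, 0.1723]
tool_rot: [1.136, 1.255, -1.136]
ft_force: [-0.5, 0.4, -2.2]
grip_width: 0.34
```

>>> {"op": "servo_tool", "data": {
  "dp": [
    [0.04,0,0],
    [0.04,0,0],
    [0.04,0,0],
    [0,0,0],
    [0,0,0]
  ],
  "yaw": [0,0,0,0,0]
}}

```text
time: 22.65
position: [0.5794, -0.179, 0.1705]
tool_rot: [1.136, 1.254, -1.135]
ft_force: [-2.0, 1.2, 5.6]
grip_width: 0.34
```

Contact (+5.6 N). Release and rise.

>>> {"op": "servo_tool", "data": {
  "dp": [
    [-0.04,0,0],
    [0,0,0],
    [0,0,0],
    [0,0,0],
    [0,0,0]
  ],
  "yaw": [0,0,0,0,0],
  "fingers": 0.7
}}

```text
time: 23.15
position: [0.5793, -0.1789, 0.1704]
tool_rot: [1.136, 1.255, -1.136]
ft_force: [-0.1, 0.3, 0.3]
grip_width: 0.668
```

>>> {"op": "servo_tool", "data": {
  "dp": [
    [-0.2,0,0],
    [-0.5,0,0],
    [-1,0,0],
    [-1,0,0],
    [-1,0,0]
  ],
  "yaw": [0,0,0,0,0]
}}

```text
time: 23.65
position: [0.5794, -0.1791, 0.2653]
tool_rot: [1.136, 1.253, -1.135]
ft_force: [0.2, -0.0, -0.2]
grip_width: 0.7
```

>>> {"op": "servo_tool", "data": {
  "dp": [
    [-1,0,0],
    [-1,0,0],
    [-0.5,0,1],
    [0,0,1],
    [0,0,1]
  ],
  "yaw": [0,0,0,0,0]
}}

```text
time: 24.15
position: [0.5872, -0.2544, 0.3277]
tool_rot: [1.136, 1.252, -1.133]
ft_force: [-0.8, 0.0, -0.1]
grip_width: 0.698
```

```bash
python3 - <<'E'
from h import *
pst()
im,d,c=shot('wrist','w15.png');W=cloud(d,c)
a=np.deg2rad(5.8);B=np.array([[np.cos(a),np.sin(a),0],[-np.sin(a),np.cos(a),0],[0,0,1]])
L=(W-[.578,-.178,.165])@B.T
m=(abs(L[...,2]-.016)<.006)&(abs(L[...,0])<.1)&(abs(L[...,1])<.08)
print('pad top in rail frame',m.sum(),np.percentile(L[m],[1,50,99],axis=0).round(4),cv2.minAreaRect((L[m][:,:2]*1000).astype(np.float32)))
shot('scene','s15.png');shot('top','t15.png')
E
```

```text
t 24.15 p [ 0.5872 -0.2544  0.3277] 
R [[0.003, 0.995, 0.1], [-0.001, 0.1, -0.995], [-1.0, 0.003, 0.001]] q [-0.21  0.33  0.78  1.33 -0.23  1.57  0.63] f [-0.8  0.  -0.1] g 0.698
pad top in rail frame 2802 [[-0.0132 -0.0391  0.0103]
 [ 0.0018 -0.0002  0.0172]
 [ 0.016   0.0352  0.0196]] ((1.094747543334961, -2.116840362548828), (30.122243881225586, 79.52529907226562), 0.8898708820343018)
```

View pics/s15.png

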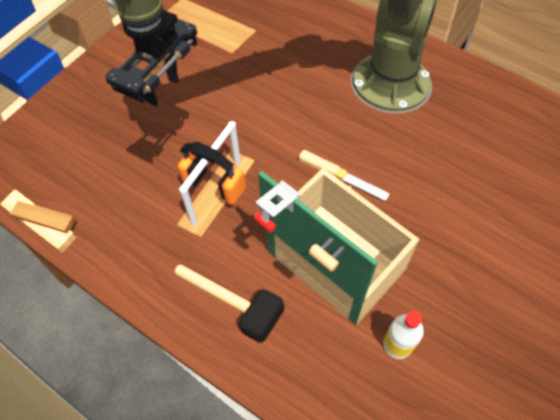

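View pics/t15.png

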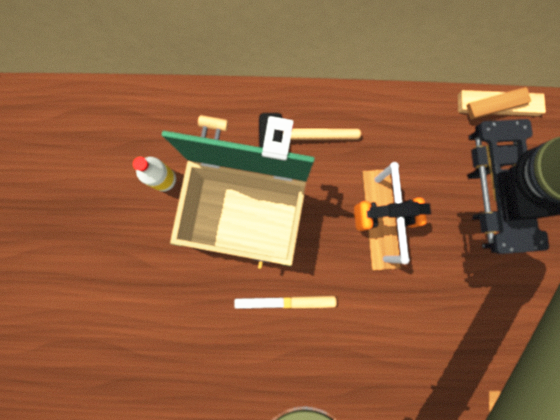

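View pics/w15.png

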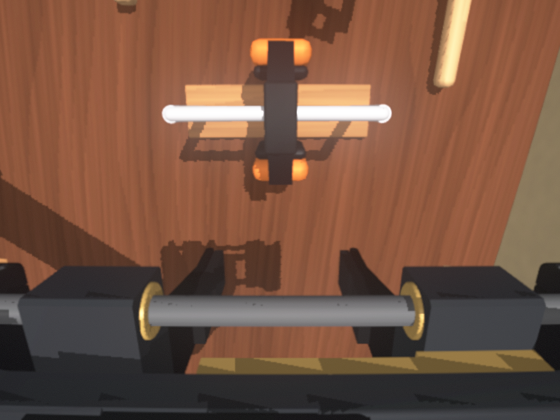

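The muffs hang centred and level on the bar, cups either side; lid upright, hasp clear, mallet, chisel and glue in place. Let it settle, recheck, and hand in.

>>> {"op": "servo_tool", "data": {
  "dp": [
    [0,0,0],
    [0,0,0],
    [0,0,0],
    [0,0,0],
    [0,0,0]
  ],
  "yaw": [0,0,0,0,0]
}}

```text
time: 24.8
position: [0.5868, -0.253, 0.3257]
tool_rot: [1.135, 1.255, -1.135]
ft_force: [-0.7, 0.7, 0.5]
grip_width: 0.7
```

```bash
python3 - <<'E'
from h import *
im,d,c=shot('wrist');W=cloud(d,c)
a=np.deg2rad(5.8);B=np.array([[np.cos(a),np.sin(a),0],[-np.sin(a),np.cos(a),0],[0,0,1]])
L=(W-[.578,-.178,.165])@B.T
m=(abs(L[...,2]-.016)<.006)&(abs(L[...,0])<.1)&(abs(L[...,1])<.08)
print(np.percentile(L[m],[1,50,99],axis=0).round(4))
P=L[m];P=P[abs(P[:,1])<.025];print('slope along hoop',np.polyfit(P[:,1],P[:,2],1))
print(ctrl.close_job());pst()
E
```

```text
[[-0.0131 -0.0391  0.0103]
 [ 0.0012 -0.0003  0.0172]
 [ 0.016   0.0358  0.0196]]
slope along hoop [0.03699297 0.01753876]
the job is handed in; nothing more can be done
None
the job is handed in; nothing more can be done
```

The ear defenders now hang over the middle of the rail, and I handed the job in at about 25 s. I swung the hasp up to about 2.9 rad with the lid still shut, then raised the lid until it stood upright. After that I lifted the ear defenders out by their pad and hung them with one cup on each side of the bar.

**Ear defenders:** measured twice, with no movement between the two looks:
- The pad centre is within about 2 mm of the bar's middle, both along and across it.
- Its top is about 17 mm above the bar's upper edge. With a 16 mm pad, that means it is resting on the bar.
- It tilts about 0.04 rad, and the hoop is square to the bar within about 0.02 rad.

**Lid and hasp:** the lid's underside measured vertical before I lifted the ear defenders out. The last pictures still show it upright with the hasp swung clear.

**Bystanders:** the mallet, chisel and glue bottle look unmoved in the pictures. I judged this by eye and did not measure them.

**Robot:** it stands clear of everything. The largest force reading I saw was about 17 N, during the hasp swing.

No final check failed or disagreed with another. The lid angle was not measured again after the lift.

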